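# Turn the strip-down row round for reassembly

### The arm

A 6-joint arm with a two-finger parallel gripper is mounted at the origin on a cart in front of the work surface, level with it; the furniture and walls round the work are solid. World frame = base frame: x ahead of the robot, y to its left, z up, the work surface at z = 0. Lengths are in m, angles in rad, forces in N, time in s.
With the tool pointing down it reaches from about 0.3 to 0.875 m from the base axis. Payload 6.4 kg.
Tool frame: the origin (TCP) lies at the very end of the fingers, on their centre line; the grasp point (between the pads) lies 19 mm behind it; z points along the fingers, y is the line along which they close (so a half turn about z gives the same grasp; the last joint's range is limited). The gripper opens to 85 mm and grips with 20 to 120 N. Pads are 22 mm wide; open, the fingers measure 114 mm over their backs; the gripper's body (76 mm by 85 mm) begins 54 mm behind the grasp point. The pads swing forward as they close: fully open they stand 13 mm farther back than shut.
Start: joints at [-1.381, 0.181, 1.607, -0, 1.354, -0.206], TCP at [0.222, -0.531, 0.231] pointing down, gripper open.
Joint ranges: [-2.99, 2.99], [-0.89, 2.07], [0.3, 2.58], [-1.14, 4.28], [0, 2.63], [-3.12, 3.12]. Speed limits (rad/s): [2.57, 2.57, 3.01, 3.14, 3.14, 3.14].

### API

Orientations are given as a unit quaternion [w, x, y, z].
In Python, from bench import ctrl, camera, calibration, order, outline_of gives the robot as it stands.
- The arm moves only by the tool move_arm, never from a script. Its argument "series" is a list that holds one entry, the list of rows, each a list of 5 numbers: the opening, from 0 (shut) to 1 (fully open), then the shift along the tool's x, y, z in mm, then the turn about the tool's z in rad. A call has exactly 10 rows; each row is the pose to reach, as a shift and turn from the pose commanded when the call began, along the tool's axes at that moment; what a row does not reach only later rows make up. A row lasts 1/12 s, in which the tool goes at most 41.7 mm and 7.16 degrees, less where a joint would pass 70% of its speed; a pose out of reach is approached as far as the arm can. A call with a gripper value outside its range is refused whole. The fingers move at their own pace and stop on an object; the grip force is fixed at half the most. Time passes only in rows, so rows that repeat a pose let the fingers close, or fill a call up. It gives the time, the measured TCP pose, the force, the opening and the grip force at its end, in the units of the state.
- ctrl.get_obs(): the state, without advancing time (a new reading comes with each control period).
- camera(name): name is "scene" or "top" or "wrist"; returns (picture, depth): 400x640x3 uint8, blue, green, red; 400x640 float32, m along the optical axis (not along the pixel's ray), 0 where there is no reading.
- calibration(name): a dict with "intrinsics" (3x3 intrinsics, pixels), "rvec" (rotation vector, rad) and "tvec" (3), from world to camera coordinates, as OpenCV has them. Camera axes: x right, y down, z forward; pixel columns grow to the right and rows downward; lengths in m; the calibration is good to about 2 mm. A picture is of the moment at which its call begins: read the wrist's pose just before it. calibration takes no time and is no camera call; for the wrist camera it gives the pose at the moment of the call.
- order.hand_in(): hands the job in; it is judged then, once.
Trained networks look in the newest picture that a camera, given by its name, has taken for a name from the list of things; names that differ only in an ending like _2 or _b are one class to them, and where a whole thing is asked for, a point or a joint stands for the part that bears it (a point fixed in the world has none). Each returns a list of dicts, best first, with "conf" (0 to 1); they miss things now and then, are a little off and sometimes report something else, mostly with a low value. They report only what shows in the picture. A call takes as long as a camera call. They do not tell look-alikes from the thing itself.
- outline_of(target, camera): "region" (400x640 bool, what is visible of it) and "bbox" ([centre column, centre row, width, height] in pixels, round what is visible of it).
The state is a dict: "time_s": time; "q": joint angles; "dq": joint speeds; "joint_efforts": joint torques, N m; "eef_pos": TCP position; "eef_rot": TCP orientation; "wrist_force": force on the tool from outside, world axes, zero at the start; "torque": the same for the moment, N m; "opening": opening from 0.0 (shut) to 1.0 (fully open); "grasp_force": force on a finger pad.
Only numpy, scipy, OpenCV 4.12 (cv2) and the standard library are available. Lean on these libraries where they do the work, as an engineer would, in place of code of your own. Each camera call takes 0.05 s, during which the arm holds its last target. There are 200 camera calls.

### The job

The four gearbox parts lie in the yellow strip-down rack in the order they came off; set them out for reassembly in the blue rack in reverse order. Start with the part next to the red end block of the yellow rack and take them one at a time, along the row: the first goes into the blue rack's bay farthest from its own red end block, the next into the bay beside it, and so on, so that the last part ends next to the blue rack's red block. Set each part down upright (the spring lying, as it lay) in the middle of its bay, leave the parts still waiting and those already placed where they are, and let go of everything.

Things in the scene. Friction and masses are not known exactly. Their poses are not given: they have to be found in the camera images.
- yellow_rack: Yellow rack, fixed: flat plate 360 (own x, the row) x 110 (own y) x 8 mm, open along its long sides. Four bays, green pads parted by white ribs 4 mm high, centres at own x = -112.5, -37.5, 37.5, 112.5 mm, y = 0; bay floor 8 mm over the bench. End blocks 20 mm high at own x = -167 and 167 mm, one red, one grey (either way round). Origin: centre of the underside, z up. The parts start here.
- blue_rack: Blue rack, fixed: flat plate 360 (own x, the row) x 110 (own y) x 8 mm, open along its long sides. Four bays, green pads parted by white ribs 4 mm high, centres at own x = -112.5, -37.5, 37.5, 112.5 mm, y = 0; bay floor 8 mm over the bench. End blocks 20 mm high at own x = -167 and 167 mm, one red, one grey (either way round). Origin: centre of the underside, z up. Empty at the start; the parts end here.
- yellow_red_end: red end block of the yellow rack, 22 x 80 x 20 mm, fixed on one end of the plate (either end). Origin: centre of its underside, 8 mm over the bench. It lies in line with the row: the bay centres are 54.5, 129.5, 204.5 and 279.5 mm from it, on the way to the grey block at the other end.
- blue_red_end: red end block of the blue rack, 22 x 80 x 20 mm, fixed on one end of the plate (either end). Origin: centre of its underside, 8 mm over the bench. It lies in line with the row: the bay centres are 54.5, 129.5, 204.5 and 279.5 mm from it, on the way to the grey block at the other end.
- piston_center (a point): white servo piston standing on its round foot, 61 mm high: foot 52 mm across with black seal rings, thin stem pointing up. Take it across the foot (lowest 25 mm), not by the stem: pads slip off above the foot. Point: its centre, half-way up; z axis upright. At the start it stands in one of the four bays of the yellow rack.
- cap_center (a point): black ribbed filler cap, a solid upright cylinder 40 mm across and 36 mm high. Point: its centre, half-way up; z axis upright. At the start it stands in one of the four bays of the yellow rack.
- bushing_center (a point): bronze bushing ring lying flat, 38 mm across outside, 18 mm high (solid: take it across the outside). Point: its centre, half-way up; z axis upright. At the start it stands in one of the four bays of the yellow rack.
- spring_center (a point): grey coil spring lying on its side, 24 mm across (own x), 48 mm long (own y), 24 mm high; it lies with its length along the row, to within about 10 degrees. Take it across the 24 mm. Point: its centre, half-way up; z axis upright. At the start it stands in one of the four bays of the yellow rack.
Mind the look-alikes: they are no part of the job. What is shaped like the part that bears bushing_center but green is not meant.

How it is judged:
On the way, in this order (a step that is already met when the one before it is completed fails the run):
1. the first part from the yellow red end stands in blue bay 4 from the blue red end; earlier ones still in place, any later ones not yet taken (((horizontal distance between piston_center and blue_red_end between 0.2645 and 0.2975 m and y of piston_center in the frame of blue_red_end between -0.02 and 0.02 m and height (world z) of piston_center below 0.0445 m) or (horizontal distance between cap_center and blue_red_end between 0.2645 and 0.2975 m and y of cap_center in the frame of blue_red_end between -0.02 and 0.02 m and height (world z) of cap_center below 0.032 m) or (horizontal distance between bushing_center and blue_red_end between 0.2645 and 0.2975 m and y of bushing_center in the frame of blue_red_end between -0.02 and 0.02 m and height (world z) of bushing_center below 0.023 m) or (horizontal distance between spring_center and blue_red_end between 0.2645 and 0.2975 m and y of spring_center in the frame of blue_red_end between -0.02 and 0.02 m and height (world z) of spring_center below 0.026 m)) and ((horizontal distance between piston_center and yellow_red_end between 0.1045 and 0.1575 m and y of piston_center in the frame of yellow_red_end between -0.02 and 0.02 m and height (world z) of piston_center below 0.0445 m) or (horizontal distance between cap_center and yellow_red_end between 0.1045 and 0.1575 m and y of cap_center in the frame of yellow_red_end between -0.02 and 0.02 m and height (world z) of cap_center below 0.032 m) or (horizontal distance between bushing_center and yellow_red_end between 0.1045 and 0.1575 m and y of bushing_center in the frame of yellow_red_end between -0.02 and 0.02 m and height (world z) of bushing_center below 0.023 m) or (horizontal distance between spring_center and yellow_red_end between 0.1045 and 0.1575 m and y of spring_center in the frame of yellow_red_end between -0.02 and 0.02 m and height (world z) of spring_center below 0.026 m)) and ((horizontal distance between piston_center and yellow_red_end between 0.1795 and 0.2325 m and y of piston_center in the frame of yellow_red_end between -0.02 and 0.02 m and height (world z) of piston_center below 0.0445 m) or (horizontal distance between cap_center and yellow_red_end between 0.1795 and 0.2325 m and y of cap_center in the frame of yellow_red_end between -0.02 and 0.02 m and height (world z) of cap_center below 0.032 m) or (horizontal distance between bushing_center and yellow_red_end between 0.1795 and 0.2325 m and y of bushing_center in the frame of yellow_red_end between -0.02 and 0.02 m and height (world z) of bushing_center below 0.023 m) or (horizontal distance between spring_center and yellow_red_end between 0.1795 and 0.2325 m and y of spring_center in the frame of yellow_red_end between -0.02 and 0.02 m and height (world z) of spring_center below 0.026 m)) and ((horizontal distance between piston_center and yellow_red_end between 0.2545 and 0.3075 m and y of piston_center in the frame of yellow_red_end between -0.02 and 0.02 m and height (world z) of piston_center below 0.0445 m) or (horizontal distance between cap_center and yellow_red_end between 0.2545 and 0.3075 m and y of cap_center in the frame of yellow_red_end between -0.02 and 0.02 m and height (world z) of cap_center below 0.032 m) or (horizontal distance between bushing_center and yellow_red_end between 0.2545 and 0.3075 m and y of bushing_center in the frame of yellow_red_end between -0.02 and 0.02 m and height (world z) of bushing_center below 0.023 m) or (horizontal distance between spring_center and yellow_red_end between 0.2545 and 0.3075 m and y of spring_center in the frame of yellow_red_end between -0.02 and 0.02 m and height (world z) of spring_center below 0.026 m))), for 0.2 s.
2. the second part from the yellow red end stands in blue bay 3 from the blue red end; earlier ones still in place, any later ones not yet taken (((horizontal distance between piston_center and blue_red_end between 0.2645 and 0.2975 m and y of piston_center in the frame of blue_red_end between -0.02 and 0.02 m and height (world z) of piston_center below 0.0445 m) or (horizontal distance between cap_center and blue_red_end between 0.2645 and 0.2975 m and y of cap_center in the frame of blue_red_end between -0.02 and 0.02 m and height (world z) of cap_center below 0.032 m) or (horizontal distance between bushing_center and blue_red_end between 0.2645 and 0.2975 m and y of bushing_center in the frame of blue_red_end between -0.02 and 0.02 m and height (world z) of bushing_center below 0.023 m) or (horizontal distance between spring_center and blue_red_end between 0.2645 and 0.2975 m and y of spring_center in the frame of blue_red_end between -0.02 and 0.02 m and height (world z) of spring_center below 0.026 m)) and ((horizontal distance between piston_center and blue_red_end between 0.1895 and 0.2225 m and y of piston_center in the frame of blue_red_end between -0.02 and 0.02 m and height (world z) of piston_center below 0.0445 m) or (horizontal distance between cap_center and blue_red_end between 0.1895 and 0.2225 m and y of cap_center in the frame of blue_red_end between -0.02 and 0.02 m and height (world z) of cap_center below 0.032 m) or (horizontal distance between bushing_center and blue_red_end between 0.1895 and 0.2225 m and y of bushing_center in the frame of blue_red_end between -0.02 and 0.02 m and height (world z) of bushing_center below 0.023 m) or (horizontal distance between spring_center and blue_red_end between 0.1895 and 0.2225 m and y of spring_center in the frame of blue_red_end between -0.02 and 0.02 m and height (world z) of spring_center below 0.026 m)) and ((horizontal distance between piston_center and yellow_red_end between 0.1795 and 0.2325 m and y of piston_center in the frame of yellow_red_end between -0.02 and 0.02 m and height (world z) of piston_center below 0.0445 m) or (horizontal distance between cap_center and yellow_red_end between 0.1795 and 0.2325 m and y of cap_center in the frame of yellow_red_end between -0.02 and 0.02 m and height (world z) of cap_center below 0.032 m) or (horizontal distance between bushing_center and yellow_red_end between 0.1795 and 0.2325 m and y of bushing_center in the frame of yellow_red_end between -0.02 and 0.02 m and height (world z) of bushing_center below 0.023 m) or (horizontal distance between spring_center and yellow_red_end between 0.1795 and 0.2325 m and y of spring_center in the frame of yellow_red_end between -0.02 and 0.02 m and height (world z) of spring_center below 0.026 m)) and ((horizontal distance between piston_center and yellow_red_end between 0.2545 and 0.3075 m and y of piston_center in the frame of yellow_red_end between -0.02 and 0.02 m and height (world z) of piston_center below 0.0445 m) or (horizontal distance between cap_center and yellow_red_end between 0.2545 and 0.3075 m and y of cap_center in the frame of yellow_red_end between -0.02 and 0.02 m and height (world z) of cap_center below 0.032 m) or (horizontal distance between bushing_center and yellow_red_end between 0.2545 and 0.3075 m and y of bushing_center in the frame of yellow_red_end between -0.02 and 0.02 m and height (world z) of bushing_center below 0.023 m) or (horizontal distance between spring_center and yellow_red_end between 0.2545 and 0.3075 m and y of spring_center in the frame of yellow_red_end between -0.02 and 0.02 m and height (world z) of spring_center below 0.026 m))), for 0.2 s.
3. the third part from the yellow red end stands in blue bay 2 from the blue red end; earlier ones still in place, any later ones not yet taken (((horizontal distance between piston_center and blue_red_end between 0.2645 and 0.2975 m and y of piston_center in the frame of blue_red_end between -0.02 and 0.02 m and height (world z) of piston_center below 0.0445 m) or (horizontal distance between cap_center and blue_red_end between 0.2645 and 0.2975 m and y of cap_center in the frame of blue_red_end between -0.02 and 0.02 m and height (world z) of cap_center below 0.032 m) or (horizontal distance between bushing_center and blue_red_end between 0.2645 and 0.2975 m and y of bushing_center in the frame of blue_red_end between -0.02 and 0.02 m and height (world z) of bushing_center below 0.023 m) or (horizontal distance between spring_center and blue_red_end between 0.2645 and 0.2975 m and y of spring_center in the frame of blue_red_end between -0.02 and 0.02 m and height (world z) of spring_center below 0.026 m)) and ((horizontal distance between piston_center and blue_red_end between 0.1895 and 0.2225 m and y of piston_center in the frame of blue_red_end between -0.02 and 0.02 m and height (world z) of piston_center below 0.0445 m) or (horizontal distance between cap_center and blue_red_end between 0.1895 and 0.2225 m and y of cap_center in the frame of blue_red_end between -0.02 and 0.02 m and height (world z) of cap_center below 0.032 m) or (horizontal distance between bushing_center and blue_red_end between 0.1895 and 0.2225 m and y of bushing_center in the frame of blue_red_end between -0.02 and 0.02 m and height (world z) of bushing_center below 0.023 m) or (horizontal distance between spring_center and blue_red_end between 0.1895 and 0.2225 m and y of spring_center in the frame of blue_red_end between -0.02 and 0.02 m and height (world z) of spring_center below 0.026 m)) and ((horizontal distance between piston_center and blue_red_end between 0.1145 and 0.1475 m and y of piston_center in the frame of blue_red_end between -0.02 and 0.02 m and height (world z) of piston_center below 0.0445 m) or (horizontal distance between cap_center and blue_red_end between 0.1145 and 0.1475 m and y of cap_center in the frame of blue_red_end between -0.02 and 0.02 m and height (world z) of cap_center below 0.032 m) or (horizontal distance between bushing_center and blue_red_end between 0.1145 and 0.1475 m and y of bushing_center in the frame of blue_red_end between -0.02 and 0.02 m and height (world z) of bushing_center below 0.023 m) or (horizontal distance between spring_center and blue_red_end between 0.1145 and 0.1475 m and y of spring_center in the frame of blue_red_end between -0.02 and 0.02 m and height (world z) of spring_center below 0.026 m)) and ((horizontal distance between piston_center and yellow_red_end between 0.2545 and 0.3075 m and y of piston_center in the frame of yellow_red_end between -0.02 and 0.02 m and height (world z) of piston_center below 0.0445 m) or (horizontal distance between cap_center and yellow_red_end between 0.2545 and 0.3075 m and y of cap_center in the frame of yellow_red_end between -0.02 and 0.02 m and height (world z) of cap_center below 0.032 m) or (horizontal distance between bushing_center and yellow_red_end between 0.2545 and 0.3075 m and y of bushing_center in the frame of yellow_red_end between -0.02 and 0.02 m and height (world z) of bushing_center below 0.023 m) or (horizontal distance between spring_center and yellow_red_end between 0.2545 and 0.3075 m and y of spring_center in the frame of yellow_red_end between -0.02 and 0.02 m and height (world z) of spring_center below 0.026 m))), for 0.2 s.
4. the last part from the yellow red end stands in blue bay 1 from the blue red end; earlier ones still in place, any later ones not yet taken (((horizontal distance between piston_center and blue_red_end between 0.2645 and 0.2975 m and y of piston_center in the frame of blue_red_end between -0.02 and 0.02 m and height (world z) of piston_center below 0.0445 m) or (horizontal distance between cap_center and blue_red_end between 0.2645 and 0.2975 m and y of cap_center in the frame of blue_red_end between -0.02 and 0.02 m and height (world z) of cap_center below 0.032 m) or (horizontal distance between bushing_center and blue_red_end between 0.2645 and 0.2975 m and y of bushing_center in the frame of blue_red_end between -0.02 and 0.02 m and height (world z) of bushing_center below 0.023 m) or (horizontal distance between spring_center and blue_red_end between 0.2645 and 0.2975 m and y of spring_center in the frame of blue_red_end between -0.02 and 0.02 m and height (world z) of spring_center below 0.026 m)) and ((horizontal distance between piston_center and blue_red_end between 0.1895 and 0.2225 m and y of piston_center in the frame of blue_red_end between -0.02 and 0.02 m and height (world z) of piston_center below 0.0445 m) or (horizontal distance between cap_center and blue_red_end between 0.1895 and 0.2225 m and y of cap_center in the frame of blue_red_end between -0.02 and 0.02 m and height (world z) of cap_center below 0.032 m) or (horizontal distance between bushing_center and blue_red_end between 0.1895 and 0.2225 m and y of bushing_center in the frame of blue_red_end between -0.02 and 0.02 m and height (world z) of bushing_center below 0.023 m) or (horizontal distance between spring_center and blue_red_end between 0.1895 and 0.2225 m and y of spring_center in the frame of blue_red_end between -0.02 and 0.02 m and height (world z) of spring_center below 0.026 m)) and ((horizontal distance between piston_center and blue_red_end between 0.1145 and 0.1475 m and y of piston_center in the frame of blue_red_end between -0.02 and 0.02 m and height (world z) of piston_center below 0.0445 m) or (horizontal distance between cap_center and blue_red_end between 0.1145 and 0.1475 m and y of cap_center in the frame of blue_red_end between -0.02 and 0.02 m and height (world z) of cap_center below 0.032 m) or (horizontal distance between bushing_center and blue_red_end between 0.1145 and 0.1475 m and y of bushing_center in the frame of blue_red_end between -0.02 and 0.02 m and height (world z) of bushing_center below 0.023 m) or (horizontal distance between spring_center and blue_red_end between 0.1145 and 0.1475 m and y of spring_center in the frame of blue_red_end between -0.02 and 0.02 m and height (world z) of spring_center below 0.026 m)) and ((horizontal distance between piston_center and blue_red_end between 0.0395 and 0.0725 m and y of piston_center in the frame of blue_red_end between -0.02 and 0.02 m and height (world z) of piston_center below 0.0445 m) or (horizontal distance between cap_center and blue_red_end between 0.0395 and 0.0725 m and y of cap_center in the frame of blue_red_end between -0.02 and 0.02 m and height (world z) of cap_center below 0.032 m) or (horizontal distance between bushing_center and blue_red_end between 0.0395 and 0.0725 m and y of bushing_center in the frame of blue_red_end between -0.02 and 0.02 m and height (world z) of bushing_center below 0.023 m) or (horizontal distance between spring_center and blue_red_end between 0.0395 and 0.0725 m and y of spring_center in the frame of blue_red_end between -0.02 and 0.02 m and height (world z) of spring_center below 0.026 m))), for 0.2 s.
At the end, for the whole second after the job is handed in: The yellow row stands reversed in the blue rack, one part in each bay, moved in the asked order: each centre within 15 mm of its bay's centre along the row, 20 mm across and 6 mm of resting height, tilted under 0.15 rad, at rest and clear of the fingers (all of step 4 and angle between each of piston_center, cap_center, bushing_center, spring_center's own z axis and vertical below 0.15 rad and linear speed of each of piston, cap, bushing, spring below 0.02 m/s and contact force between the fingers and piston below 0.05 N and contact force between the fingers and cap below 0.05 N and contact force between the fingers and bushing below 0.05 N and contact force between the fingers and spring below 0.05 N); the robot touches nothing.
It also fails if it takes over 99 s, if anything falls off the work surface, if the arm or the gripper's body presses on something with over 40 N, if the wrist force passes 120 N, or if a joint passes its speed limit or range.

## Working session

There is one attempt and no reset: what is moved stays moved. The work goes in short steps, Python scripts to look and compute and a tool call to move; the robot and the scene stay as the last step left them, time stands still between calls to the robot, and variables do not carry over. Pictures are saved under pics/ and viewed, at most 14 in all, crops included, and the job is handed in when it is done.

Besides the shell and the picture viewer there is one more tool, called after "Request:" as name(argument=value, ...) on one line, values as JSON. move_arm: Moves the arm, as the interface text tells. Its arguments: {"type":"object","properties":{"series":{"type":"array","items":{"type":"array","items":{"type":"array","items":{"type":"number"}}}}},"required":["series"]}

```bash
mkdir -p pics; ls
python3 - <<'E'
from bench import ctrl,camera,calibration
import cv2
o=ctrl.get_obs();print(o['time_s'],o['eef_pos'],o['eef_rot'])
for n in('top','scene'):
    p,d=camera(n);cv2.imwrite(f'pics/{n}0.png',p);c=calibration(n);print(n,c)
E
```

```text
pics
0.0 [ 0.22156969 -0.5300025   0.23035945] [-8.83361479e-04  9.80487445e-01  1.96579731e-01  5.75130099e-06]
top {'intrinsics': array([[460.78722072,   0.        , 320.10119833],
       [  0.        , 460.78722072, 199.30210144],
       [  0.        ,   0.        ,   1.        ]]), 'rvec': array([ 2.19101351, -2.14979483,  0.10246434]), 'tvec': array([0.05582804, 0.51422632, 1.36037059])}
scene {'intrinsics': array([[372.00335685,   0.        , 318.77850759],
       [  0.        , 372.00335685, 194.8275243 ],
       [  0.        ,   0.        ,   1.        ]]), 'rvec': array([ 0.95308089, -2.20361493,  1.26892265]), 'tvec': array([0.3925217 , 0.2135979 , 0.74919413])}
```

View pics/top0.png

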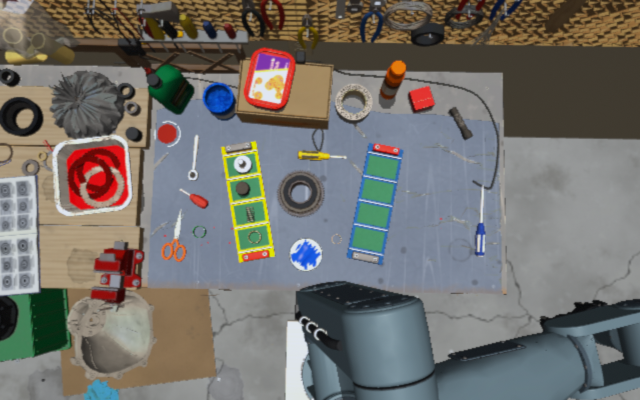

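View pics/scene0.png

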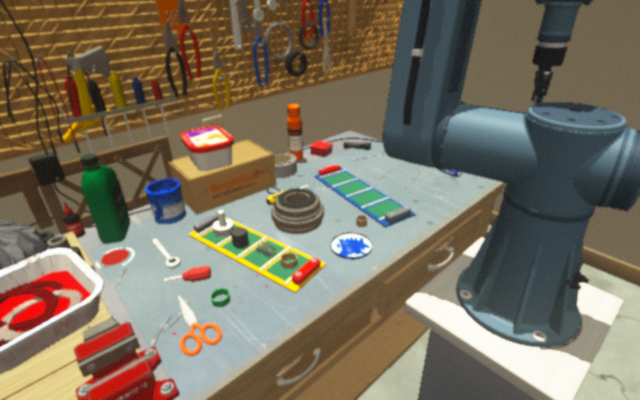

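The top view shows the yellow rack with its red block at (257,254). Going up from it are the ring (253,237), spring (251,213), cap (243,188) and piston (242,163). The blue rack's red block is at the top (386,148) and its grey one at the bottom (366,258).

Ring candidates:
- (253,237), in the yellow rack: this is the one meant.
- (200,231), green, on the bench: the look-alike.
- (336,238), small, on the bench: not part of the job.

```bash
cat > h.py <<'E'
import numpy as np,cv2
from bench import ctrl,camera,calibration,outline_of
def ext(n):
    c=calibration(n);R=cv2.Rodrigues(np.array(c['rvec']))[0];return np.array(c['intrinsics']),R,np.array(c['tvec']).ravel()
def plane(uv,z,n,e=None):
    K,R,t=e or ext(n);uv=np.atleast_2d(np.asarray(uv,float))
    r=(R.T@(np.linalg.inv(K)@np.c_[uv,np.ones(len(uv))].T)).T;o=-R.T@t
    return (o+r*((z-o[2])/r[:,2])[:,None])[:,:2]
def cloud(m,d,n,e=None):
    K,R,t=e or ext(n);v,u=np.nonzero(m&(d>0));Z=d[v,u]
    P=(np.linalg.inv(K)@np.c_[u,v,np.ones(len(u))].T)*Z
    return (R.T@(P-t[:,None])).T
E
cat > m.py <<'E'
from h import *
Z={'yellow_rack':.008,'blue_rack':.008,'yellow_red_end':.028,'blue_red_end':.028,'piston_center':.03,'cap_center':.044,'bushing_center':.026,'spring_center':.026}
p,d=camera('top')
for k,z in Z.items():
    for r in outline_of(k,'top')[:3]:
        m=r['region'];v,u=np.nonzero(m)
        w=plane(np.c_[u,v],z,'top');c,s,a=cv2.minAreaRect((w*1000).astype(np.float32))
        P=cloud(m,d,'top')
        print(k,round(r['conf'],2),np.round(r['bbox']),'rect',np.round(c,1),np.round(s),round(a,1),'mean',np.round(w.mean(0)*1000),'z',np.round(np.percentile(P[:,2],[5,50,95])*1000))
v0=cv2.resize(p[130:270,210:410],None,fx=4,fy=4,interpolation=cv2.INTER_CUBIC);cv2.imwrite('pics/crop1.png',v0)
E
python3 m.py
```

```text
yellow_rack 0.62 [375. 204.  55. 119.] rect [ 507.6 -100.9] [115. 359.] 79.2 mean [ 506. -102.] z [ 2.  7. 12.]
blue_rack 0.79 [375. 205.  55. 117.] rect [ 506.1 -101.6] [116. 356.] 79.9 mean [ 506. -101.] z [ 2.  7. 12.]
yellow_red_end 0.77 [256. 258.  25.  10.] rect [340.4 255.4] [25. 78.] 8.2 mean [341. 259.] z [ 8. 26. 32.]
piston_center 0.52 [243. 166.  19.  19.] rect [613.8 300.3] [54. 49.] 46.3 mean [614. 300.] z [15. 29. 67.]
piston_center 0.37 [243. 188.  12.  15.] rect [542.3 297.8] [43. 42.] 1.9 mean [542. 298.] z [ 7. 42. 48.]
cap_center 0.61 [243. 166.  17.  18.] rect [611.4 297.9] [52. 48.] 1.9 mean [612. 298.] z [17. 29. 67.]
cap_center 0.55 [245. 190.  13.  16.] rect [540.7 295.4] [43. 42.] 46.7 mean [540. 295.] z [ 7. 42. 48.]
bushing_center 0.52 [262. 235.   6.   3.] rect [401.2 241.2] [9. 3.] 1.8 mean [401. 241.] z [13. 23. 27.]
bushing_center 0.45 [202. 233.  10.  10.] rect [413.  419.8] [38. 22.] 54.8 mean [408. 413.] z [-2.  9. 18.]
spring_center 0.57 [250. 216.   6.  15.] rect [465.4 275.6] [43. 20.] 8.3 mean [467. 277.] z [ 5. 13. 32.]
```

View pics/crop1.png

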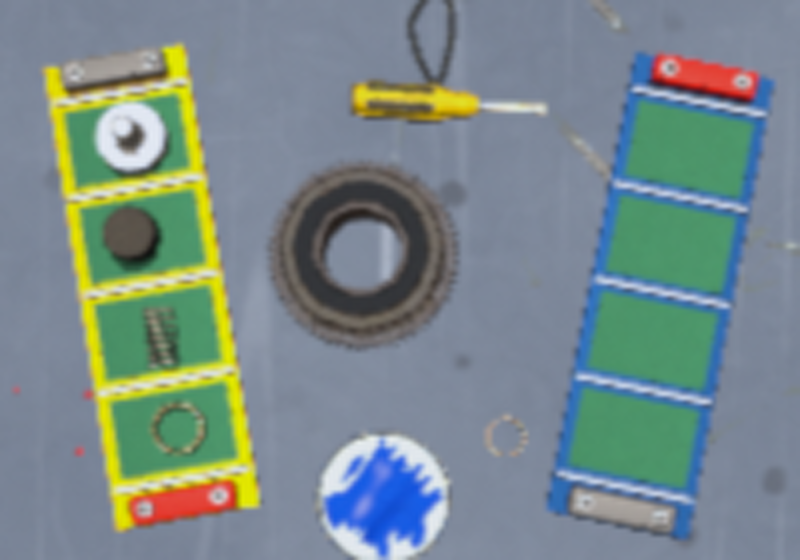

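```bash
cat > m2.py <<'E'
from h import *
p,d=camera('top');hsv=cv2.cvtColor(p,cv2.COLOR_BGR2HSV)
def seg(name,lo,hi,box,z):
    m=cv2.inRange(hsv,lo,hi);b=np.zeros_like(m);x0,y0,x1,y1=box;b[y0:y1,x0:x1]=1;m=m*b
    n,l,s,_=cv2.connectedComponentsWithStats((m>0).astype(np.uint8));k=1+s[1:,4].argmax()
    v,u=np.nonzero((l==k)) ;w=plane(np.c_[u,v],z,'top');c,s,a=cv2.minAreaRect((w*1000).astype(np.float32))
    print(name,np.round(c,1),np.round(s,1),round(a,2),len(u));return np.array(c)
seg('yel',(22,120,120),(38,255,255),(215,135,280,268),.008)
seg('blu',(100,150,60),(125,255,255),(342,135,410,268),.008)
seg('yred',(0,150,80),(10,255,255),(235,240,280,268),.028)
seg('bred',(0,150,80),(10,255,255),(365,135,410,165),.028)
# parts by hand, crop px -> world
for k,(c,z) in {'bush':((178,430),.026),'spring':((161,337),.026),'cap':((131,233),.044),'pistonfoot':((130,137),.033)}.items():
    print(k,np.round(plane([(c[0]+.5)/4-.5+210,(c[1]+.5)/4-.5+130],z,'top')*1000) if 0 else np.round(plane([[(c[0]+.5)/4-.5+210,(c[1]+.5)/4-.5+130]],z,'top')*1000))
K,R,t=ext('top');print('cam',-R.T@t)
E
python3 m2.py
```

```text
yel [380.6 262.2] [102.3 108.6] 11.23 369
blu [479.4 -49.4] [19.5 67.2] 73.98 69
yred [342.3 254.2] [19.7 75.8] 11.05 130
bred [ 670.9 -129.9] [72.9 20. ] 79.57 117
bush [[396. 260.]]
spring [[465. 275.]]
cap [[541. 297.]]
pistonfoot [[615. 302.]]
cam [0.37906775 0.06075677 1.40384112]
```

```bash
cat >> h.py <<'E'
from scipy.spatial.transform import Rotation as Ro
def go(x,y,z,head=None):
    "delta (tool axes, mm) and turn from the measured pose to x,y,z mm, heading of tool x in deg"
    o=ctrl.get_obs();q=o['eef_rot'];R=Ro.from_quat([q[1],q[2],q[3],q[0]]).as_matrix()
    h=np.degrees(np.arctan2(R[1,0],R[0,0]));d=R.T@(np.array([x,y,z])-np.array(o['eef_pos'])*1000)
    print('at',np.round(np.array(o['eef_pos'])*1000,1),'head',round(h,1),'tilt',round(np.degrees(np.arccos(-R[2,2])),2),'t',round(o['time_s'],2),'open',round(o['opening'],2),'->',np.round(d,1),'turn',0 if head is None else round(np.radians(h-head),3))
E
python3 -c "
from h import *
go(396,262,230,11);go(360,0,230,11)"
```

```text
at [ 221.7 -530.5  231.3] head 22.7 tilt 0.0 t 0.6 open 1.0 -> [ 466.4 -664.1    1.3] turn 0.204
at [ 221.7 -530.5  231.3] head 22.7 tilt 0.0 t 0.6 open 1.0 -> [ 332.1 -436.2    1.3] turn 0.204
```

Request:
move_arm(series=[[[1, 332, -436, 0, 0.2], [1, 332, -436, 0, 0.2], [1, 332, -436, 0, 0.2], [1, 332, -436, 0, 0.2], [1, 332, -436, 0, 0.2], [1, 332, -436, 0, 0.2], [1, 332, -436, 0, 0.2], [1, 332, -436, 0, 0.2], [1, 332, -436, 0, 0.2], [1, 332, -436, 0, 0.2]]])

```text
time_s: 1.43
eef_pos: [0.3268, -0.1256, 0.2316]
eef_rot: [0.0, 0.995, 0.097, 0.001]
wrist_force: [0.6, -0.2, -0.2]
opening: 0.996
grasp_force: 0.0
```

```bash
python3 -c "
from h import *
go(396,262,230,11)"
```

```text
at [ 326.8 -125.6  231.6] head 11.2 tilt 0.09 t 1.43 open 1.0 -> [ 142.9 -366.9    1.4] turn 0.003
```

Request:
move_arm(series=[[[1, 143, -367, 0, 0], [1, 143, -367, 0, 0], [1, 143, -367, 0, 0], [1, 143, -367, 0, 0], [1, 143, -367, 0, 0], [1, 143, -367, 0, 0], [1, 143, -367, 0, 0], [1, 143, -367, 0, 0], [1, 143, -367, 0, 0], [1, 143, -367, 0, 0]]])

```text
time_s: 2.27
eef_pos: [0.3957, 0.2647, 0.2315]
eef_rot: [-0.001, 0.995, 0.099, 0.001]
wrist_force: [-0.3, -0.6, -0.2]
opening: 0.998
grasp_force: 0.0
```

```bash
python3 -c "
from h import *
go(396,262,230,11)
e=ext('wrist');p,d=camera('wrist');cv2.imwrite('pics/w1.png',p);np.savez('w1.npz',p=p,d=d,K=e[0],R=e[1],t=e[2])
K,R,t=e;print(-R.T@t)
for q in [(396,265,26),(469,279,26)]:
  c=K@(R@(np.array(q)/1e3)+t);print(c[:2]/c[2])
"
```

```text
at [395.7 264.7 231.5] head 11.4 tilt 0.11 t 2.27 open 1.0 -> [-0.2  2.7  1.5] turn 0.007
[0.46629323 0.27837014 0.37286023]
[316.59775811 170.19833216]
[317.26927693  96.11393561]
```

View pics/w1.png

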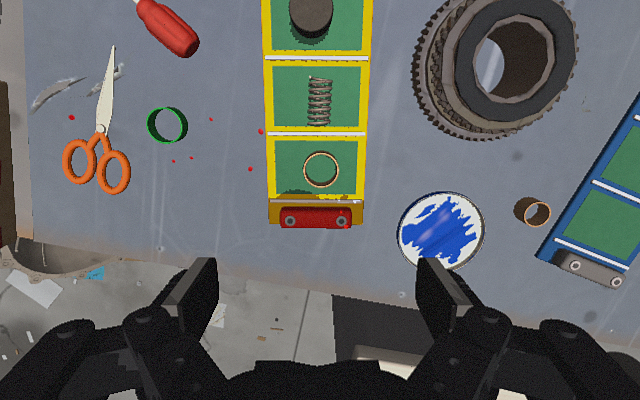

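The wrist view shows the bronze ring at (321,170) in the bay next to the red block (315,217), the spring at (319,101), and the cap's top at (311,18). The green look-alike is at (167,125) and the loose bronze one at (533,211).

```bash
cat > m3.py <<'E'
from h import *
f=np.load('w1.npz');e=(f['K'],f['R'],f['t']);p=f['p']
def P(u,v,z):return np.round(plane([[u,v]],z,'wrist',e)[0]*1000,1)
print('bush',P(321,169.5,.026),'spring',P(319,101.5,.024),'redtopc',P(315,215.5,.028))
for v in (75,100,120,150,170,185):  # yellow plate edges
    h=cv2.cvtColor(p[v:v+1],cv2.COLOR_BGR2HSV)[0];u=np.nonzero((h[:,0]>20)&(h[:,0]<38)&(h[:,1]>130)&(h[:,2]>100))[0];u=u[(u>240)&(u<390)]
    a,b=P(u.min(),v,.008),P(u.max(),v,.008);print(v,u.min(),u.max(),a,b,(a+b)/2)
for r in [c for k in('bushing_center','spring_center') for c in outline_of(k,'wrist')[:2]]:print(np.round(r['bbox'],1),round(r['conf'],2))
# spring heading: dark pixels in bay
m=cv2.cvtColor(p,cv2.COLOR_BGR2HSV)[70:130,290:350];v,u=np.nonzero((m[...,1]<90));w=plane(np.c_[u+290,v+70],.024,'wrist',e)*1000
w=w[(np.abs(w-w.mean(0))<40).all(1)];c,s,a=cv2.minAreaRect(w.astype(np.float32));print('spr',c,s,a);U=np.linalg.svd(w-w.mean(0))[2][0];print(w.mean(0),np.degrees(np.arctan(U[1]/U[0])))
E
python3 m3.py
```

```text
bush [397.6 260.6] spring [464.3 276.3] redtopc [347.  256.9]
75 264 369 [478.6 336.4] [499.7 231.4] [489.15 283.9 ]
100 265 368 [454.6 331.6] [475.8 226.5] [465.2  279.05]
120 265 367 [434.5 328.5] [455.8 222.7] [445.15 275.6 ]
150 267 365 [403.6 321.5] [424.6 217.2] [414.1  269.35]
170 268 364 [382. 317.] [402.9 213.1] [392.45 265.05]
185 268 364 [365.1 314.3] [386.3 209. ] [375.7  261.65]
[166.5 123.7  44.2  41.3] 0.93
[319.6 169.2  36.2  37.8] 0.92
spr (465.34912109375, 276.20379638671875) (46.831809997558594, 23.437612533569336) 8.932982444763184
[465.13773091 276.15560548] 11.4243290683747
```

```bash
python3 -c "
from h import *
go(397,260.5,10,11)"
```

```text
at [395.3 261.7 231.1] head 11.4 tilt 0.04 t 2.42 open 1.0 -> [  1.6   1.4 221.1] turn 0.007
```

Request:
move_arm(series=[[[1, 2, 1, 40, 0], [1, 2, 1, 80, 0], [1, 2, 1, 120, 0], [1, 2, 1, 160, 0], [1, 2, 1, 185, 0], [1, 2, 1, 205, 0], [1, 2, 1, 215, 0], [1, 2, 1, 221, 0], [1, 2, 1, 221, 0], [1, 2, 1, 221, 0]]])

```text
time_s: 3.25
eef_pos: [0.3988, 0.2598, 0.0113]
eef_rot: [-0.0, 0.995, 0.097, 0.001]
wrist_force: [-0.0, -0.4, 0.4]
opening: 1.0
grasp_force: 0.0
```

```bash
python3 -c "
from h import *
go(397,260.5,10,11)"
```

```text
at [398.8 259.8  11.3] head 11.2 tilt 0.09 t 3.25 open 1.0 -> [-1.6 -1.1  1.3] turn 0.003
```

Close, then lift.

Request:
move_arm(series=[[[0.6, -1, -1, 1, 0], [0.3, -1, -1, 1, 0], [0, -1, -1, 1, 0], [0, -1, -1, 1, 0], [0, -1, -1, 1, 0], [0, -1, -1, 1, 0], [0, -1, -1, 1, 0], [0, -1, -1, 1, 0], [0, -1, -1, 1, 0], [0, -1, -1, 1, 0]]])

```text
time_s: 4.08
eef_pos: [0.3972, 0.261, 0.0103]
eef_rot: [-0.0, 0.995, 0.098, 0.001]
wrist_force: [-2.0, -0.3, 7.8]
opening: 0.415
grasp_force: 59.8
```

Request:
move_arm(series=[[[0, 0, 0, -10, 0], [0, 0, 0, -30, 0], [0, 0, 0, -60, 0], [0, 0, 0, -95, 0], [0, 0, 0, -120, 0], [0, 0, 0, -130, 0], [0, 0, 0, -130, 0], [0, 0, 0, -130, 0], [0, 0, 0, -130, 0], [0, 0, 0, -130, 0]]])

```text
time_s: 4.92
eef_pos: [0.3953, 0.2601, 0.1374]
eef_rot: [0.0, 0.995, 0.098, -0.002]
wrist_force: [-0.4, 0.6, -1.2]
opening: 0.411
grasp_force: 60.3
```

```bash
python3 -c "
from h import *
go(396,-83,141,-10)"; python3 m2.py | grep red
```

```text
at [395.3 260.1 137.4] head 11.2 tilt 0.21 t 4.92 open 0.41 -> [-66.1 336.7  -3.2] turn 0.37
yred [348.  226.6] [19.1 20.4] 12.36 29
bred [ 670.9 -129.9] [72.9 20. ] 79.57 118
```

Request:
move_arm(series=[[[0, -66, 337, -3, 0.37], [0, -66, 337, -3, 0.37], [0, -66, 337, -3, 0.37], [0, -66, 337, -3, 0.37], [0, -66, 337, -3, 0.37], [0, -66, 337, -3, 0.37], [0, -66, 337, -3, 0.37], [0, -66, 337, -3, 0.37], [0, -66, 337, -3, 0.37], [0, -66, 337, -3, 0.37]]])

```text
time_s: 5.8
eef_pos: [0.3971, -0.0854, 0.1417]
eef_rot: [-0.0, 0.996, -0.09, -0.001]
wrist_force: [-0.0, -0.1, -0.4]
opening: 0.416
grasp_force: 60.4
```

```bash
python3 -c "
from h import *
camera('top')
go(396,-83,11,-10)
e=ext('wrist');p,d=camera('wrist');cv2.imwrite('pics/w2.png',p);np.savez('w2.npz',p=p,d=d,K=e[0],R=e[1],t=e[2])
def P(u,v,z):return np.round(plane([[u,v]],z,'wrist',e)[0]*1000,1)
hs=cv2.cvtColor(p,cv2.COLOR_BGR2HSV)
for v in range(5,400,25):
    h=hs[v];u=np.nonzero((h[:,0]>98)&(h[:,0]<122)&(h[:,1]>170)&(h[:,2]>60))[0]
    if len(u)>3: a,b=P(u.min(),v,.008),P(u.max(),v,.008);print(v,u.min(),u.max(),a,b,(a+b)/2)
"
```

```text
at [396.9 -83.5 141.4] head -10.2 tilt 0.12 t 5.85 open 0.41 -> [ -0.7  -0.2 130.4] turn -0.003
5 241 388 [541.4 -54.2] [ 522.5 -159.3] [ 531.95 -106.75]
30 243 387 [525.2 -51.7] [ 506.2 -156.6] [ 515.7  -104.15]
55 244 385 [508.4 -48.3] [ 489.5 -153.1] [ 498.95 -100.7 ]
80 245 384 [490.9 -44.8] [ 471.9 -150.2] [481.4 -97.5]
105 247 382 [472.6 -42. ] [ 453.8 -146.5] [463.2  -94.25]
130 248 381 [453.6 -38.2] [ 434.7 -143.3] [444.15 -90.75]
155 249 379 [433.9 -34.2] [ 415.  -139.2] [424.45 -86.7 ]
180 251 378 [413.1 -30.9] [ 394.2 -135.8] [403.65 -83.35]
205 252 376 [391.5 -26.7] [ 372.6 -131.3] [382.05 -79.  ]
230 85 375 [394.9 123.1] [ 349.9 -127.6] [372.4   -2.25]
255 90 257 [371.2 127.7] [344.7 -20.1] [357.95  53.8 ]
280 70 162 [350.4 155.3] [335.5  71.8] [342.95 113.55]
305 88 143 [322.3 148.8] [313.1  97.7] [317.7  123.25]
```

View pics/w2.png

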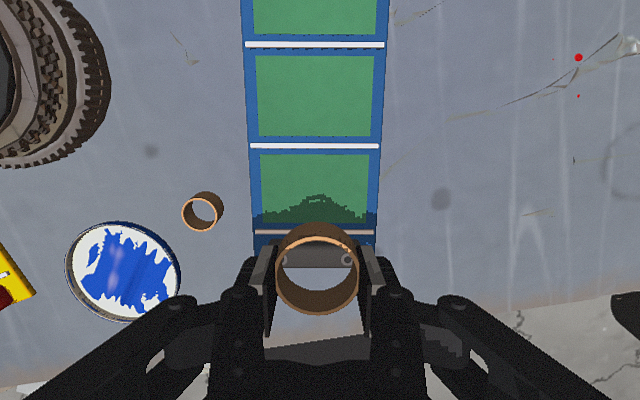

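The bushing is held level in the fingers at (317,268). The blue rack's ribs are at rows 45, 146 and 232, so bay 4 is centred at about (395.5,-82) mm.

Request:
move_arm(series=[[[0, 0, -1, 40, 0], [0, 0, -1, 80, 0], [0, 0, -1, 105, 0], [0, 0, -1, 120, 0], [0, 0, -1, 126, 0], [0, 0, -1, 130, 0], [0, 0, -1, 130, 0], [0, 0, -1, 130, 0], [0.2, 0, -1, 130, 0], [0.6, 0, -1, 130, 0]]])

```text
time_s: 6.73
eef_pos: [0.3986, -0.0821, 0.0134]
eef_rot: [0.0, 0.996, -0.087, 0.001]
wrist_force: [0.2, -0.2, 0.1]
opening: 0.537
grasp_force: 0.0
```

Request:
move_arm(series=[[[1, 0, 0, 0, 0], [1, 0, 0, 0, 0], [1, 0, 0, 0, 0], [1, 0, 0, -20, 0], [1, 0, 0, -50, 0], [1, 0, 0, -90, 0], [1, 0, 0, -130, 0], [1, 0, 0, -170, 0], [1, 0, 0, -180, 0], [1, 0, 0, -180, 0]]])

```text
time_s: 7.57
eef_pos: [0.4, -0.0831, 0.1963]
eef_rot: [0.002, 0.996, -0.087, 0.004]
wrist_force: [0.3, 0.0, 0.5]
opening: 1.004
grasp_force: 0.0
```

```bash
python3 -c "
from h import *
camera('top')
go(465,276,191,11)
e=ext('wrist');p,d=camera('wrist');cv2.imwrite('pics/w3.png',p)
for r in outline_of('bushing_center','wrist'):
  b=r['bbox'];print(b,r['conf'],plane([b[:2]],.022,'wrist',e)*1000)
"
```

```text
at [398.6 -82.4 193.7] head -10.0 tilt 0.24 t 7.62 open 1.0 -> [   3.2 -364.4    2.3] turn -0.366
[314.4, 179.4, 42.5, 41.9] 0.77 [[397.86783627 -80.87632109]]
```

Request:
move_arm(series=[[[1, 3, -364, 2, -0.36], [1, 3, -364, 2, -0.36], [1, 3, -364, 2, -0.36], [1, 3, -364, 2, -0.36], [1, 3, -364, 2, -0.36], [1, 3, -364, 2, -0.36], [1, 3, -364, 2, -0.36], [1, 3, -364, 2, -0.36], [1, 3, -364, 2, -0.36], [1, 3, -364, 2, -0.36]]])

```text
time_s: 8.55
eef_pos: [0.4625, 0.2806, 0.1874]
eef_rot: [-0.001, 0.995, 0.095, -0.002]
wrist_force: [-0.7, 0.1, -0.4]
opening: 0.999
grasp_force: 0.0
```

```bash
python3 -c "
from h import *
camera('top')
go(465,276,10,10.5)
e=ext('wrist');p,d=camera('wrist');cv2.imwrite('pics/w3.png',p)
for k,z in(('spring_center',.02),('cap_center',.026)):
 for r in outline_of(k,'wrist')[:2]:
  b=r['bbox'];print(k,b,r['conf'],plane([b[:2]],z,'wrist',e)*1000)
  if k[0]=='s':
    v,u=np.nonzero(r['region']);print(cv2.minAreaRect((plane(np.c_[u,v],.02,'wrist',e)*1000).astype(np.float32)))
"
```

```text
at [462.1 278.2 187.2] head 10.9 tilt 0.28 t 8.6 open 1.0 -> [  3.3   2.7 177.2] turn 0.007
spring_center [321.2, 175.2, 27.6, 49.5] 0.9 [[465.3890315  274.29041697]]
((465.67041015625, 275.84674072265625), (47.90674591064453, 21.799747467041016), 10.428642272949219)
cap_center [310.6, 86.0, 49.3, 52.0] 0.65 [[541.29840486 298.44612421]]
```

View pics/w3.png

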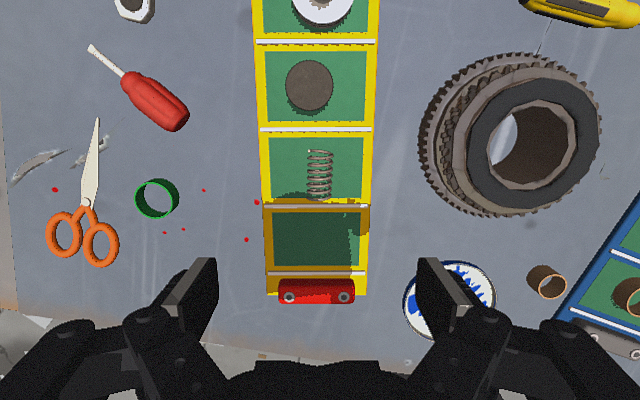

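The spring is at (320,175), lying along the row with nothing around it, and the first yellow bay is empty. Going down on it.

Request:
move_arm(series=[[[1, 3, 3, 40, 0], [1, 3, 3, 80, 0], [1, 3, 3, 115, 0], [1, 3, 3, 140, 0], [1, 3, 3, 160, 0], [1, 3, 3, 170, 0], [1, 3, 3, 175, 0], [1, 3, 3, 176, 0], [1, 3, 3, 176, 0], [1, 3, 3, 176, 0]]])

```text
time_s: 9.58
eef_pos: [0.4684, 0.274, 0.0158]
eef_rot: [-0.0, 0.996, 0.093, 0.001]
wrist_force: [-0.7, -0.2, 0.8]
opening: 1.0
grasp_force: 0.0
```

```bash
python3 -c "
from h import *
go(465.5,275.3,11,10.5)"
```

```text
at [468.4 274.   15.8] head 10.6 tilt 0.15 t 9.58 open 1.0 -> [-2.6 -1.9  4.8] turn 0.002
```

Request:
move_arm(series=[[[1, -2, -2, 3, 0], [1, -2, -2, 3, 0], [0.6, -2, -2, 3, 0], [0.2, -2, -2, 3, 0], [0, -2, -2, 3, 0], [0, -2, -2, 3, 0], [0, -2, -2, 3, 0], [0, -2, -2, 3, 0], [0, -2, -2, 3, 0], [0, -2, -2, 3, 0]]])

```text
time_s: 10.42
eef_pos: [0.4652, 0.2755, 0.0116]
eef_rot: [-0.0, 0.996, 0.093, 0.0]
wrist_force: [-0.3, -0.5, 1.5]
opening: 0.266
grasp_force: 59.5
```

```bash
python3 -c "
from h import *
go(465.5,275.3,140,10.5)"
```

```text
at [465.2 275.5  11.6] head 10.6 tilt 0.04 t 10.42 open 0.27 -> [   0.3    0.3 -128.4] turn 0.003
```

Request:
move_arm(series=[[[0, 0, 0, -10, 0], [0, 0, 0, -30, 0], [0, 0, 0, -60, 0], [0, 0, 0, -95, 0], [0, 0, 0, -125, 0], [0, 0, 0, -150, 0], [0, 0, 0, -150, 0], [0, 0, 0, -150, 0], [0, 0, 0, -150, 0], [0, 0, 0, -150, 0]]])

```text
time_s: 11.25
eef_pos: [0.4637, 0.275, 0.1598]
eef_rot: [0.0, 0.996, 0.093, -0.002]
wrist_force: [-0.6, -0.2, -1.4]
opening: 0.269
grasp_force: 59.0
```

```bash
python3 -c "
from h import *
go(469.5,-95,160,-9.9)"
```

```text
at [463.7 275.  159.8] head 10.6 tilt 0.18 t 11.25 open 0.27 -> [-6.260e+01  3.647e+02  1.000e-01] turn 0.359
```

Request:
move_arm(series=[[[0, -63, 365, 0, 0.36], [0, -63, 365, 0, 0.36], [0, -63, 365, 0, 0.36], [0, -63, 365, 0, 0.36], [0, -63, 365, 0, 0.36], [0, -63, 365, 0, 0.36], [0, -63, 365, 0, 0.36], [0, -63, 365, 0, 0.36], [0, -63, 365, 0, 0.36], [0, -63, 365, 0, 0.36]]])

```text
time_s: 12.08
eef_pos: [0.4699, -0.1008, 0.1603]
eef_rot: [0.001, 0.996, -0.09, -0.001]
wrist_force: [0.6, -0.0, -0.6]
opening: 0.268
grasp_force: 59.2
```

```bash
cat > c.py <<'E'
import sys
from h import *
camera('top')
a=sys.argv;go(*map(float,a[1:5]))
e=ext('wrist');p,d=camera('wrist');cv2.imwrite(f'pics/{a[5]}.png',p)
for k in a[6:]:
    n,z=k.split(',')
    for r in outline_of(n,'wrist')[:2]:
        b=r['bbox'];print(n,np.round(b),round(r['conf'],2),np.round(plane([b[:2]],float(z),'wrist',e)*1000,1))
E
python3 c.py 469.5 -95 13 -9.9 w4
```

```text
at [469.5 -97.9 160. ] head -10.3 tilt 0.13 t 12.13 open 0.27 -> [ -0.2  -2.8 147. ] turn -0.007
```

View pics/w4.png

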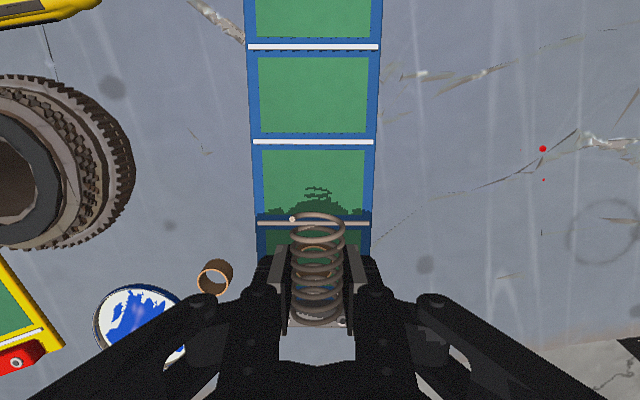

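The spring hangs straight in the fingers at (317,270), centred over the blue row. Lowering it.

Request:
move_arm(series=[[[0, 0, -1, 40, 0], [0, 0, -1, 80, 0], [0, 0, -1, 110, 0], [0, 0, -1, 130, 0], [0, 0, -1, 140, 0], [0, 0, -1, 146, 0], [0, 0, -1, 147, 0], [0, 0, -1, 147, 0], [0, 0, -1, 147, 0], [0, 0, -1, 147, 0]]])

```text
time_s: 13.02
eef_pos: [0.4717, -0.0943, 0.0156]
eef_rot: [0.0, 0.996, -0.087, 0.001]
wrist_force: [0.9, -0.2, -1.4]
opening: 0.266
grasp_force: 59.2
```

```bash
python3 -c "
from h import *
go(469.5,-95,12,-9.9)"
```

```text
at [471.7 -94.3  15.6] head -10.0 tilt 0.15 t 13.02 open 0.27 -> [-2.1  1.   3.6] turn -0.001
```

Request:
move_arm(series=[[[0, -2, 1, 1, 0], [0, -2, 1, 2, 0], [0, -2, 1, 2, 0], [0, -2, 1, 2, 0], [0.3, -2, 1, 2, 0], [0.5, -2, 1, 2, 0], [0.8, -2, 1, 2, 0], [1, -2, 1, 2, 0], [1, -2, 1, 2, 0], [1, -2, 1, 2, 0]]])

```text
time_s: 13.85
eef_pos: [0.4684, -0.0946, 0.0123]
eef_rot: [0.0, 0.996, -0.087, 0.0]
wrist_force: [0.1, -1.1, -0.8]
opening: 0.979
grasp_force: 0.0
```

Request:
move_arm(series=[[[1, 0, 0, -15, 0], [1, 0, 0, -45, 0], [1, 0, 0, -85, 0], [1, 0, 0, -125, 0], [1, 0, 0, -165, 0], [1, 0, 0, -180, 0], [1, 0, 0, -180, 0], [1, 0, 0, -180, 0], [1, 0, 0, -180, 0], [1, 0, 0, -180, 0]]])

```text
time_s: 14.68
eef_pos: [0.4672, -0.0941, 0.1903]
eef_rot: [-0.001, 0.996, -0.087, -0.002]
wrist_force: [-0.3, 0.4, -1.2]
opening: 1.0
grasp_force: 0.0
```

```bash
python3 c.py 541 296.5 190 11 w5 spring_center,.02 bushing_center,.022
```

```text
at [467.3 -94.1 190.4] head -10.0 tilt 0.21 t 14.73 open 1.0 -> [   4.9 -397.5    0.7] turn -0.366
spring_center [319. 176.  28.  45.] 0.97 [[468.7 -96.7]]
bushing_center [315. 244.  40.  39.] 0.76 [[400.6 -80.9]]
```

Request:
move_arm(series=[[[1, 5, -397, 0, -0.366], [1, 5, -397, 0, -0.366], [1, 5, -397, 0, -0.366], [1, 5, -397, 0, -0.366], [1, 5, -397, 0, -0.366], [1, 5, -397, 0, -0.366], [1, 5, -397, 0, -0.366], [1, 5, -397, 0, -0.366], [1, 5, -397, 0, -0.366], [1, 5, -397, 0, -0.366]]])

```text
time_s: 15.72
eef_pos: [0.5418, 0.2998, 0.1915]
eef_rot: [-0.001, 0.995, 0.097, -0.0]
wrist_force: [0.6, -0.6, 0.5]
opening: 1.004
grasp_force: 0.0
```

```bash
python3 c.py 541 296.5 14 11 w6 cap_center,.035 piston_center,.03
```

```text
at [542.  301.8 191.5] head 11.2 tilt 0.14 t 15.77 open 1.0 -> [ -2.    5.5 177.5] turn 0.004
cap_center [320. 182.  44.  49.] 0.66 [[542.1 298.8]]
piston_center [334.  97.  62.  58.] 0.7 [[617.2 301.7]]
```

View pics/w6.png

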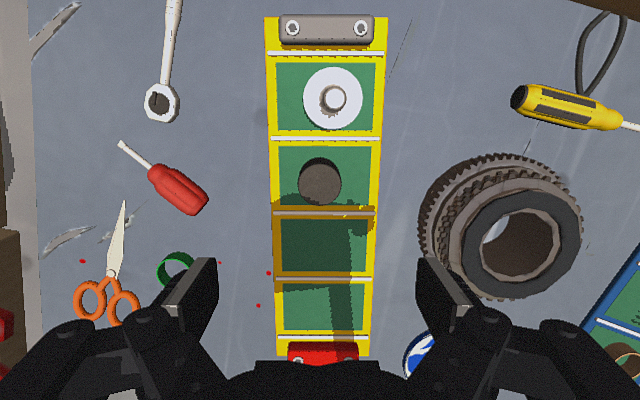

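The cap is at (320,182), the piston at (333,97), and the other two yellow bays are empty.

Request:
move_arm(series=[[[1, -1, 2, 40, 0], [1, -1, 2, 80, 0], [1, -1, 2, 115, 0], [1, -1, 2, 140, 0], [1, -1, 2, 160, 0], [1, -1, 2, 170, 0], [1, -1, 2, 175, 0], [1, -1, 2, 176, 0], [1, -1, 2, 176, 0], [1, -1, 2, 176, 0]]])

```text
time_s: 16.75
eef_pos: [0.5429, 0.2935, 0.018]
eef_rot: [-0.0, 0.995, 0.096, 0.001]
wrist_force: [-0.5, 0.6, -0.1]
opening: 1.0
grasp_force: 0.0
```

```bash
python3 -c "
from h import *
go(541.5,298,14,11)"
```

```text
at [542.9 293.5  18. ] head 11.0 tilt 0.16 t 16.75 open 1.0 -> [-0.5 -4.7  4. ] turn -0.001
```

Request:
move_arm(series=[[[1, -1, -4, 3, 0], [1, -1, -4, 3, 0], [1, -1, -4, 3, 0], [0.6, -1, -4, 3, 0], [0, -1, -4, 3, 0], [0, -1, -4, 3, 0], [0, -1, -4, 3, 0], [0, -1, -4, 3, 0], [0, -1, -4, 3, 0], [0, -1, -4, 3, 0]]])

```text
time_s: 17.58
eef_pos: [0.5402, 0.2972, 0.0137]
eef_rot: [-0.0, 0.995, 0.096, 0.0]
wrist_force: [0.4, -0.5, 2.5]
opening: 0.447
grasp_force: 60.4
```

Request:
move_arm(series=[[[0, 0, 0, -10, 0], [0, 0, 0, -30, 0], [0, 0, 0, -60, 0], [0, 0, 0, -95, 0], [0, 0, 0, -125, 0], [0, 0, 0, -150, 0], [0, 0, 0, -150, 0], [0, 0, 0, -150, 0], [0, 0, 0, -150, 0], [0, 0, 0, -150, 0]]])

```text
time_s: 18.42
eef_pos: [0.5386, 0.2967, 0.1615]
eef_rot: [0.0, 0.995, 0.096, -0.002]
wrist_force: [-0.3, 0.1, -0.8]
opening: 0.435
grasp_force: 60.1
```

```bash
python3 -c "
from h import *
go(543.4,-108,165,-9.9)"
```

```text
at [538.6 296.7 161.5] head 11.0 tilt 0.19 t 18.42 open 0.44 -> [-72.4 398.2  -3.1] turn 0.365
```

Request:
move_arm(series=[[[0, -72, 398, -3, 0.365], [0, -72, 398, -3, 0.365], [0, -72, 398, -3, 0.365], [0, -72, 398, -3, 0.365], [0, -72, 398, -3, 0.365], [0, -72, 398, -3, 0.365], [0, -72, 398, -3, 0.365], [0, -72, 398, -3, 0.365], [0, -72, 398, -3, 0.365], [0, -72, 398, -3, 0.365]]])

```text
time_s: 19.25
eef_pos: [0.5437, -0.1104, 0.1647]
eef_rot: [-0.0, 0.996, -0.087, -0.001]
wrist_force: [0.8, 0.7, 0.2]
opening: 0.445
grasp_force: 60.3
```

Request:
move_arm(series=[[[0, 0, 0, 0, 0], [0, 0, 0, 0, 0], [0, 0, 0, 0, 0], [0, 0, 0, 25, 0], [0, 0, 0, 50, 0], [0, 0, 0, 75, 0], [0, 0, 0, 95, 0], [0, 0, 0, 100, 0], [0, 0, 0, 100, 0], [0, 0, 0, 100, 0]]])

```text
time_s: 20.08
eef_pos: [0.5453, -0.1064, 0.0667]
eef_rot: [-0.0, 0.996, -0.086, -0.0]
wrist_force: [0.1, -0.5, 0.4]
opening: 0.444
grasp_force: 60.3
```

```bash
python3 -c "
from h import *
go(543.4,-108,14,-9.9)"
```

```text
at [ 545.3 -106.4   66.7] head -9.8 tilt 0.01 t 20.08 open 0.44 -> [-1.6  1.9 52.7] turn 0.001
```

Request:
move_arm(series=[[[0, -2, 2, 15, 0], [0, -2, 2, 30, 0], [0, -2, 2, 42, 0], [0, -2, 2, 48, 0], [0, -2, 2, 51, 0], [0, -2, 2, 51, 0], [0, -2, 2, 51, 0], [0, -2, 2, 51, 0], [0, -2, 2, 51, 0], [0, -2, 2, 51, 0]]])

```text
time_s: 20.92
eef_pos: [0.5431, -0.1091, 0.0159]
eef_rot: [0.0, 0.996, -0.086, 0.0]
wrist_force: [0.4, 0.3, -0.4]
opening: 0.451
grasp_force: 60.3
```

```bash
python3 -c "
from h import *
go(543.4,-108,14,-9.9)"
```

```text
at [ 543.1 -109.1   15.9] head -9.9 tilt 0.06 t 20.92 open 0.45 -> [ 0.1 -1.2  1.9] turn -0.0
```

Request:
move_arm(series=[[[0, 0, 0, 1, 0], [0, 0, 0, 1.5, 0], [0, 0, 0, 1.5, 0], [0, 0, 0, 1.5, 0], [0.4, 0, 0, 1.5, 0], [0.6, 0, 0, 1.5, 0], [0.8, 0, 0, 1.5, 0], [1, 0, 0, 1.5, 0], [1, 0, 0, 1.5, 0], [1, 0, 0, 1.5, 0]]])

```text
time_s: 21.75
eef_pos: [0.5427, -0.109, 0.0138]
eef_rot: [0.0, 0.996, -0.086, 0.0]
wrist_force: [-0.3, -0.7, -0.5]
opening: 1.002
grasp_force: 0.0
```

Request:
move_arm(series=[[[1, 0, 0, -15, 0], [1, 0, 0, -45, 0], [1, 0, 0, -85, 0], [1, 0, 0, -125, 0], [1, 0, 0, -165, 0], [1, 0, 0, -200, 0], [1, 0, 0, -200, 0], [1, 0, 0, -200, 0], [1, 0, 0, -200, 0], [1, 0, 0, -200, 0]]])

```text
time_s: 22.58
eef_pos: [0.5416, -0.1085, 0.2119]
eef_rot: [-0.001, 0.996, -0.087, -0.002]
wrist_force: [-1.0, -0.7, 0.4]
opening: 1.001
grasp_force: 0.0
```

```bash
python3 c.py 617 302 214 11 w7 cap_center,.035 spring_center,.02 bushing_center,.022
```

```text
at [ 541.5 -108.5  211.7] head -9.9 tilt 0.21 t 22.63 open 1.0 -> [   3.6 -417.3   -1.9] turn -0.365
cap_center [318. 173.  47.  44.] 0.89 [[ 544.4 -110.6]]
spring_center [317. 241.  26.  42.] 0.57 [[467.5 -95.9]]
bushing_center [316. 295.  35.  36.] 0.65 [[403.  -83.6]]
```

Request:
move_arm(series=[[[1, 4, -415, 0, -0.365], [1, 4, -415, 0, -0.365], [1, 4, -415, 0, -0.365], [1, 4, -415, 0, -0.365], [1, 4, -415, 0, -0.365], [1, 4, -415, 0, -0.365], [1, 4, -415, 0, -0.365], [1, 4, -415, 0, -0.365], [1, 4, -415, 0, -0.365], [1, 4, -415, 0, -0.365]]])

```text
time_s: 23.67
eef_pos: [0.6179, 0.3015, 0.2131]
eef_rot: [0.0, 0.995, 0.096, -0.0]
wrist_force: [0.5, 0.3, 0.9]
opening: 1.001
grasp_force: 0.0
```

Request:
move_arm(series=[[[1, 0, 0, 0, 0], [1, 0, 0, 0, 0], [1, 0, 0, 0, 0], [1, 0, 0, 0, 0], [1, 0, 0, 0, 0], [1, 0, 0, 0, 0], [1, 0, 0, 0, 0], [1, 0, 0, 0, 0], [1, 0, 0, 0, 0], [1, 0, 0, 0, 0]]])

```text
time_s: 24.5
eef_pos: [0.6182, 0.2989, 0.2139]
eef_rot: [-0.0, 0.995, 0.096, 0.0]
wrist_force: [-0.7, -0.2, -0.1]
opening: 0.994
grasp_force: 0.0
```

```bash
python3 c.py 617 302 90 11 w8 piston_center,.03
```

```text
at [618.2 299.  213.9] head 11.0 tilt 0.01 t 24.55 open 1.0 -> [ -0.6  -3.2 123.9] turn -0.0
piston_center [315. 175.  54.  50.] 0.65 [[617.2 300.6]]
```

View pics/w8.png

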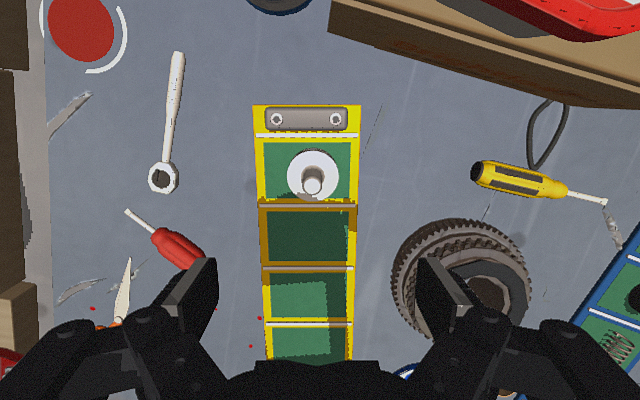

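The piston's foot is at (313,175), standing alone in the last yellow bay. The carton is well beyond the row.

Request:
move_arm(series=[[[1, -1, -2, 40, 0], [1, -1, -2, 80, 0], [1, -1, -2, 120, 0], [1, -1, -2, 150, 0], [1, -1, -2, 175, 0], [1, -1, -2, 190, 0], [1, -1, -2, 196, 0], [1, -1, -2, 198, 0], [1, -1, -2, 198, 0], [1, -1, -2, 198, 0]]])

```text
time_s: 25.48
eef_pos: [0.6183, 0.3014, 0.018]
eef_rot: [-0.0, 0.995, 0.096, 0.002]
wrist_force: [0.1, 0.3, -0.2]
opening: 0.996
grasp_force: 0.0
```

```bash
python3 -c "
from h import *
go(617,301.5,13,11)"
```

```text
at [618.3 301.4  18. ] head 11.0 tilt 0.19 t 25.48 open 1.0 -> [-1.3 -0.3  5. ] turn -0.0
```

Request:
move_arm(series=[[[1, -1, 0, 4, 0], [1, -1, 0, 4, 0], [1, -1, 0, 4, 0], [0.7, -1, 0, 4, 0], [0.4, -1, 0, 4, 0], [0, -1, 0, 4, 0], [0, -1, 0, 4, 0], [0, -1, 0, 4, 0], [0, -1, 0, 4, 0], [0, -1, 0, 4, 0]]])

```text
time_s: 26.32
eef_pos: [0.6164, 0.3011, 0.0126]
eef_rot: [-0.0, 0.995, 0.096, 0.001]
wrist_force: [-0.6, 0.5, 5.3]
opening: 0.579
grasp_force: 63.0
```

Request:
move_arm(series=[[[0, 0, 0, -5, 0], [0, 0, 0, -20, 0], [0, 0, 0, -40, 0], [0, 0, 0, -65, 0], [0, 0, 0, -95, 0], [0, 0, 0, -125, 0], [0, 0, 0, -150, 0], [0, 0, 0, -150, 0], [0, 0, 0, -150, 0], [0, 0, 0, -150, 0]]])

```text
time_s: 27.15
eef_pos: [0.6148, 0.3003, 0.1606]
eef_rot: [0.0, 0.995, 0.096, -0.001]
wrist_force: [-0.9, -0.2, -3.3]
opening: 0.582
grasp_force: 62.8
```

```bash
python3 -c "
from h import *
go(617.3,-120.6,162,-9.9)"
```

```text
at [614.8 300.3 160.6] head 11.0 tilt 0.13 t 27.15 open 0.58 -> [-77.7 413.7  -1.2] turn 0.365
```

Request:
move_arm(series=[[[0, -78, 414, -1, 0.365], [0, -78, 414, -1, 0.365], [0, -78, 414, -1, 0.365], [0, -78, 414, -1, 0.365], [0, -78, 414, -1, 0.365], [0, -78, 414, -1, 0.365], [0, -78, 414, -1, 0.365], [0, -78, 414, -1, 0.365], [0, -78, 414, -1, 0.365], [0, -78, 414, -1, 0.365]]])

```text
time_s: 27.98
eef_pos: [0.6161, -0.1173, 0.16]
eef_rot: [-0.001, 0.996, -0.087, -0.002]
wrist_force: [0.7, -1.1, -2.2]
opening: 0.582
grasp_force: 63.0
```

```bash
python3 -c "
from h import *
go(617.3,-120.6,162,-9.9)"
```

```text
at [ 616.1 -117.3  160. ] head -9.9 tilt 0.28 t 27.98 open 0.58 -> [ 1.8  3.  -2. ] turn -0.0
```

Request:
move_arm(series=[[[0, 0, 0, 0, 0], [0, 0, 0, 0, 0], [0, 0, 0, 0, 0], [0, 0, 0, 25, 0], [0, 0, 0, 50, 0], [0, 0, 0, 75, 0], [0, 0, 0, 95, 0], [0, 0, 0, 100, 0], [0, 0, 0, 100, 0], [0, 0, 0, 100, 0]]])

```text
time_s: 28.82
eef_pos: [0.6183, -0.1148, 0.063]
eef_rot: [-0.0, 0.996, -0.086, -0.0]
wrist_force: [0.1, -0.3, -3.1]
opening: 0.576
grasp_force: 63.3
```

```bash
python3 c.py 617.3 -120.6 14 -9.9 w9
```

```text
at [ 619.1 -115.4   64. ] head -9.9 tilt 0.1 t 28.87 open 0.58 -> [-1.   5.4 50. ] turn 0.001
```

View pics/w9.png

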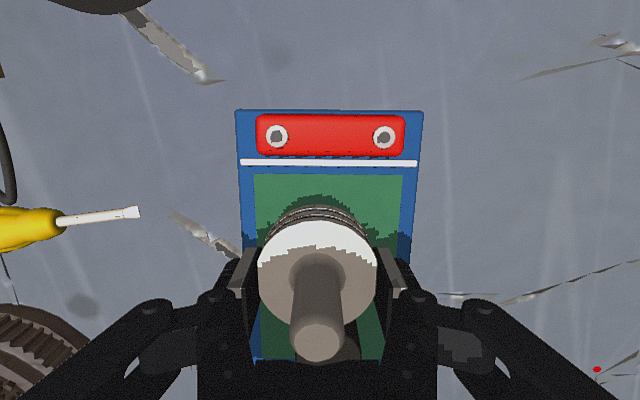

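The piston is held upright at (317,260). The bay's centre lies a little to its right, at about col 329, which agrees with the 5 mm shift worked out.

Request:
move_arm(series=[[[0, -1, 5, 15, 0], [0, -1, 5, 28, 0], [0, -1, 5, 40, 0], [0, -1, 5, 46, 0], [0, -1, 5, 48, 0], [0, -1, 5, 48, 0], [0, -1, 5, 48, 0], [0, -1, 5, 48, 0], [0, -1, 5, 48, 0], [0, -1, 5, 48, 0]]])

```text
time_s: 29.75
eef_pos: [0.6167, -0.1208, 0.0154]
eef_rot: [0.0, 0.996, -0.086, 0.0]
wrist_force: [-0.5, 0.1, -1.7]
opening: 0.576
grasp_force: 63.2
```

```bash
python3 -c "
from h import *
go(617.3,-120.6,13,-9.9);print(ctrl.get_obs()['wrist_force'])"
```

```text
at [ 616.7 -120.8   15.4] head -9.9 tilt 0.06 t 29.75 open 0.58 -> [ 0.5 -0.3  2.4] turn -0.0
[-0.46665946  0.1386445  -1.65986336]
```

Request:
move_arm(series=[[[0, 0, 0, 1, 0], [0, 0, 0, 2, 0], [0, 0, 0, 2, 0], [0, 0, 0, 2, 0], [0.5, 0, 0, 2, 0], [0.65, 0, 0, 2, 0], [0.8, 0, 0, 2, 0], [1, 0, 0, 2, 0], [1, 0, 0, 2, 0], [1, 0, 0, 2, 0]]])

```text
time_s: 30.58
eef_pos: [0.6165, -0.1208, 0.0131]
eef_rot: [0.0, 0.996, -0.087, 0.0]
wrist_force: [-0.0, 0.5, 0.4]
opening: 0.996
grasp_force: 0.0
```

Request:
move_arm(series=[[[1, 0, 0, -15, 0], [1, 0, 0, -45, 0], [1, 0, 0, -85, 0], [1, 0, 0, -125, 0], [1, 0, 0, -165, 0], [1, 0, 0, -200, 0], [1, 0, 0, -230, 0], [1, 0, 0, -230, 0], [1, 0, 0, -230, 0], [1, 0, 0, -230, 0]]])

```text
time_s: 31.42
eef_pos: [0.6159, -0.1205, 0.2432]
eef_rot: [0.0, 0.996, -0.086, 0.0]
wrist_force: [0.9, 0.2, -0.3]
opening: 1.002
grasp_force: 0.0
```

Request:
move_arm(series=[[[1, -200, 0, 0, 0], [1, -200, 0, 0, 0], [1, -200, 0, 0, 0], [1, -200, 0, 0, 0], [1, -200, 0, 0, 0], [1, -200, 0, 0, 0], [1, -200, 0, 0, 0], [1, -200, 0, 0, 0], [1, -200, 0, 0, 0], [1, -200, 0, 0, 0]]])

```text
time_s: 32.25
eef_pos: [0.42, -0.0864, 0.2425]
eef_rot: [-0.0, 0.996, -0.086, -0.0]
wrist_force: [0.4, 0.4, 0.1]
opening: 1.0
grasp_force: 0.0
```

```bash
python3 c.py 600 -121 240 -9.9 w10 piston_center,.03 cap_center,.035 spring_center,.02 bushing_center,.022
```

```text
at [419.9 -86.4 242.5] head -9.9 tilt 0.05 t 32.3 open 1.0 -> [183.4   3.1   2.3] turn -0.0
piston_center [319.  40.  43.  47.] 0.36 [[ 543.7 -111.1]]
cap_center [319.  39.  43.  47.] 0.97 [[ 543.3 -110.5]]
spring_center [318. 118.  23.  43.] 0.58 [[470.8 -97.1]]
bushing_center [316. 186.  32.  34.] 0.94 [[399.7 -82.3]]
```

View pics/w10.png

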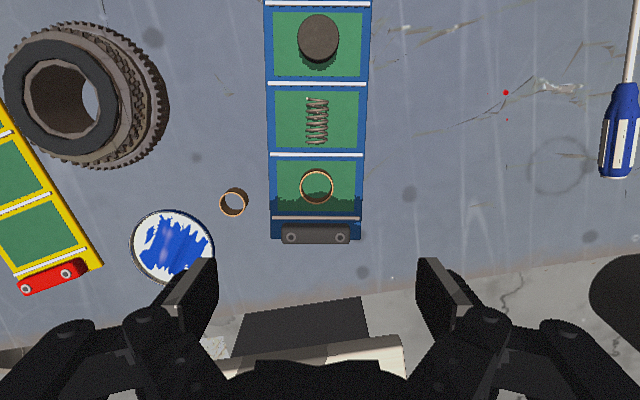

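The cap (318,38), spring (317,121) and bushing (317,187) stand centred in their bays. The piston is out of this view, so I'll check it from the top and scene cameras, then hand in.

```bash
python3 -c "
from h import *
for n in('scene','top'):
  p,d=camera(n)
  for r in outline_of('piston_center',n)[:2]:
    print(n,np.round(r['bbox']),r['conf'],np.round(plane([r['bbox'][:2]],.035,n)*1000),np.round(np.percentile(cloud(r['region'],d,n),[5,50,95],axis=0)*1000))
  if n=='scene': cv2.imwrite('pics/s2.png',cv2.resize(p[130:260,270:450],None,fx=4,fy=4))
"
```

```text
scene [341. 173.  16.  19.] 0.63 [[ 605. -121.]] [[ 594. -131.   16.]
 [ 612. -113.   32.]
 [ 632.  -96.   68.]]
```

View pics/s2.png

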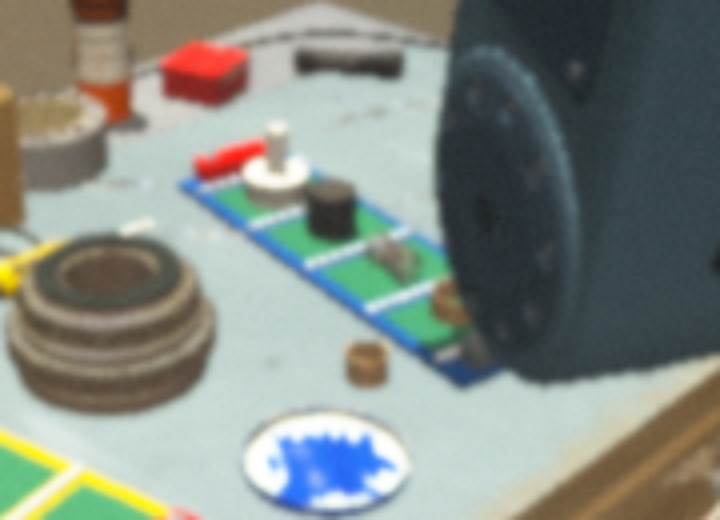

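The scene crop shows the piston upright at (275,170) next to the red block, then the cap, spring and bushing in order. All four are placed.

```bash
python3 -c "
from bench import order
print(order.hand_in())"
```

```text
the job is handed in; nothing more can be done
None
```

All four parts stand reversed in the blue rack (bushing, spring, cap, then the piston next to the red block), released, and the job is handed in at about 32 s; no verdict came back.

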